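Shut the egg steamer and set its wind-up timer

TASK

The eggs are in the steamer: first shut its lid fully. Then wind the timer dial clockwise until its pointer is clearly past the thick top mark of the scale, and turn it back until the pointer lines up with the red reminder tab; let go of it there. Leave the tab where it is, the lid shut, and the mug, pepper shaker and canister undisturbed.

Things in the scene. Friction and masses are not known exactly. Their poses are not given: they have to be found in the camera images.
- egg_steamer: white egg steamer, 160 (x) x 302 (y) x 85 mm high, fixed. Origin under its centre on the worktop, x to its back, y to its left, z up. Left part (y -20 to 151 mm): egg chamber with steel lid. Right part: flat control deck, top at z = 85 mm, dial axis at x = 0, y = -85 mm. Black scale lines on the deck 55 to 64 mm from that axis: zero mark, ten thin ones, thick top mark at dial value 2.2
- lid_hinge (a point): the lid's hinge axis at the middle of the lid's width, at steamer x = 74, y = 65, z = 82 mm. This frame turns with the lid: y along the hinge, -x from the hinge to the lid's free front edge
- lid_front (a point): middle of the lid's upper face at its front edge, 150 mm from the hinge (a 60 mm wide black lip reaches 17 mm further). The lid is a flat steel plate 150 x 172 x 12 mm, 0.15 kg, part open at first, front edge up; upper face at z = 94 mm when shut. The hinge is stiff: the lid stays at any angle; a downward push of about 2 to 4 N on its front half closes it
- steamer_lid (a joint): opening angle of the lid, rad: 0 is fully shut (stop), at the start about 0.5 to 0.9
- dial_grip (a point): point on the dial's vertical axis at the height to grip it, 119 mm above the worktop. The dial is a grey disc 80 mm across, 10 mm high, on the deck, with an upright black grip bar across it, 76 long, 16 wide, its top 49 mm above the deck. The frame turns with the dial: x along the bar to the pointer end (white stripe on top and end), z up
- pointer_tip (a point): point 45 mm from the dial's axis and 8 mm above the deck, just beyond the white-striped end of the bar; turns with the dial
- timer_dial (a joint): dial angle, rad, growing clockwise seen from above: 0 at the zero mark (pointer 1.2 rad to the left of steamer x), 2.2 at the thick top mark, hard stop at 2.65. At the start 0 to 0.4. It stays where it is left (friction 0.05 N m)
- tab_mark (a point): point of the red reminder tab 45 mm from the dial's axis and 8 mm above the deck; it coincides with pointer_tip when the pointer is in line with the tab. The tab is 14 x 9 x 10 mm and stands on the deck just outside the dial's disc
- reminder_tab (a joint): angle of the red tab on the same scale as the dial, rad, 1.0 to 1.7; it can be moved only with force and must stay
- mug: white mug with a leaf pattern, 92 x 127 x 95 mm, standing to the left; origin under its centre. Leave alone
- pepper: pepper shaker, 44 mm across, 90 mm high, standing to the right; origin under its centre. Leave alone
- canister: dark red storage canister with a grey lid, 105 mm across, 176 mm high, standing to the right at the back; origin under its centre. Leave alone

How it is judged:
On the way, in this order (a step that is already met when the one before it is completed fails the run):
1. the lid is fully shut (value of joint steamer_lid below 0.05 rad), for 0.2 s.
2. the dial is wound past the top mark, the lid shut (value of joint timer_dial above 2.2 rad and value of joint steamer_lid below 0.05 rad), for 0.1 s.
At the end, for the whole second after the job is handed in: The lid is shut (within 0.05 rad), the dial rests released with its pointer in line with the red tab (pointer tip within 5 mm of the tab mark, about 0.11 rad), after having been past the top mark (value of joint steamer_lid below 0.05 rad and distance between pointer_tip and tab_mark below 0.005 m and velocity of joint timer_dial between -0.05 and 0.05 rad/s and contact force between the fingers and egg_steamer below 0.1 N); the robot touches nothing.
It fails at once if the red reminder tab is pushed along (distance of tab_mark from where it was at the start of the episode above 0.005 m).
It fails at once if the mug is pushed away or tipped (distance of mug from where it was at the start of the episode above 0.03 m or angle between mug's own z axis and vertical above 0.3 rad).
It fails at once if the pepper is pushed away or tipped (distance of pepper from where it was at the start of the episode above 0.03 m or angle between pepper's own z axis and vertical above 0.3 rad).
It fails at once if the canister is pushed away or tipped (distance of canister from where it was at the start of the episode above 0.03 m or angle between canister's own z axis and vertical above 0.3 rad).
It also fails if it takes over 51 s, if anything falls off the work surface, if the arm or the gripper's body presses on something with over 40 N, if the wrist force passes 120 N, or if a joint passes its speed limit or range.

ROBOT

A 6-joint arm with a two-finger parallel gripper is mounted at the origin on a cart in front of the work surface, level with it; the furniture and walls round the work are solid. World frame = base frame: x ahead of the robot, y to its left, z up, the work surface at z = 0. Lengths are in m, angles in rad, forces in N, time in s.
With the tool pointing down it reaches from about 0.225 to 0.875 m from the base axis. Payload 3.4 kg.
Tool frame: the origin (TCP) lies midway between the tips of the shut fingers; the grasp point (between the pads) lies 19 mm behind it; x points along the fingers, y is the direction in which the jaws open and shut, and the axes are right-handed (so a half turn about x gives the same grasp; the last joint's range is limited). The gripper opens to 85 mm and grips with 20 to 120 N. Pads are 22 mm wide; open, the fingers measure 114 mm over their backs; the gripper's body (76 mm by 85 mm) begins 54 mm behind the grasp point. The pads swing forward as they close: fully open they stand 13 mm farther back than shut.
Start: joints at [-1.304, 0.276, 1.505, -0, 1.361, -0.121], TCP at [0.217, -0.532, 0.231] pointing down, gripper open.
Joint ranges: [-2.89, 2.89], [-0.75, 2.08], [0.22, 2.7], [-1.18, 4.32], [0.11, 2.71], [-2.7, 2.7]. Speed limits (rad/s): [2.57, 2.57, 3.14, 3.14, 3.14, 3.14].

INTERFACE

Orientations are given as a unit quaternion [w, x, y, z].
In Python, from rig import manip, get_image, get_calibration, ticket gives the robot as it stands. The module is installed in compiled form; this text tells all that it offers.
- The arm moves only by the tool arm_command, never from a script. Its argument "series" is text: rows parted by semicolons, each of 7 numbers parted by spaces: the shift along the tool's x, y, z in units of 0.1 m (1.0 is 0.1 m), then the turn, a rotation vector about the tool's x, y, z in units of pi rad (1.0 is pi rad), then the opening, from -1 (shut) to 1 (fully open), so that 0 is half open. In form: tx ty tz rx ry rz claw; .... A call has 1 to 12 rows; each row shifts and turns the commanded pose from where the row before left it, along the tool's axes as they then stand; what a row does not reach is not made up. A row lasts 1/12 s, in which the tool goes at most 41.7 mm and 7.16 degrees, less where a joint would pass 70% of its speed; a pose out of reach is approached as far as the arm can. A call with a number of a shift or a turn outside -1 to 1 is refused whole. A call with a gripper value outside its range is refused whole. The fingers move at their own pace and stop on an object; "squeeze" is the grip in N (left out, the last holds). Time passes only in rows, so rows that do not move let the fingers close. It gives the time, the measured TCP pose, the force and the opening at its end, in the units of the state.
- manip.get_state(): the state, without advancing time (a new reading comes with each control period).
- get_image(name): name is "side" or "top"; returns the picture (400x640x3 uint8, red, green, blue); there is no depth.
- get_calibration(name): a dict with "fx", "fy", "cx", "cy" (pixels), "D" ([k1, k2, p1, p2, k3] as OpenCV has them; the pictures are not rectified), "cam_to_world" (4x4, takes a point from camera to world coordinates). Camera axes: x right, y down, z forward; pixel columns grow to the right and rows downward; lengths in m; the calibration is good to about 2 mm. A picture is of the moment at which its call begins. get_calibration takes no time and is no camera call.
- ticket.sign_off(): hands the job in, once; it reports no verdict.
The state is a dict: "clock": time; "qpos": joint angles; "qd": joint speeds; "effort": joint torques, N m; "position": TCP position; "ee_rot": TCP orientation; "contact_force": force on the tool from outside, world axes, zero at the start; "moment": the same for the moment, N m; "width": finger opening in m.
Only numpy, scipy, OpenCV 4.12 (cv2) and the standard library are available. Lean on these libraries where they do the work, as an engineer would, in place of code of your own. Each camera call takes 0.05 s, during which the arm holds its last target. There are 200 camera calls.

## Working session

There is one attempt and no reset: what is moved stays moved. The work goes in short steps, Python scripts to look and compute and a tool call to move; the robot and the scene stay as the last step left them, time stands still between calls to the robot, and variables do not carry over. Pictures are saved under pics/ and viewed, about 8 in all and at most 12, crops included, and the job is handed in when it is done.

Besides the shell and the picture viewer there is one more tool, called after "Emit:" by a JSON object that holds its "name" and its "arguments". arm_command: Moves the arm, as the interface text tells. Shifts and turns lie within -1 to 1; 1 stands for 0.1 m of shift or pi rad of turn. Its arguments: {"type":"object","properties":{"series":{"type":"string"},"squeeze":{"type":"number"}},"required":["series"]}

```bash
mkdir -p pics
python3 - <<'E'
from rig import manip,get_image,get_calibration
import cv2,numpy as np
for n in("side","top"):
    cv2.imwrite(f"pics/{n}0.png",get_image(n)[:,:,::-1]); c=get_calibration(n); print(n,{k:np.round(v,4).tolist() for k,v in c.items()})
s=manip.get_state();print(s)
E
```

```text
side {'fx': 489.6098, 'fy': 489.6098, 'cx': 322.0365, 'cy': 201.8539, 'D': [-0.0047, 0.0, 0.0, 0.0, 0.0], 'cam_to_world': [[-0.9944, -0.0574, 0.0888, 0.3642], [-0.1056, 0.5868, -0.8028, 1.1962], [-0.006, -0.8077, -0.5896, 0.9362], [0.0, 0.0, 0.0, 1.0]]}
top {'fx': 407.1846, 'fy': 407.1846, 'cx': 326.9361, 'cy': 201.4188, 'D': [-0.0974, 0.0, 0.0, 0.0, 0.0], 'cam_to_world': [[-0.0216, -0.9881, 0.1525, 0.3527], [-0.9994, 0.0252, 0.0219, 0.0454], [-0.0255, -0.1519, -0.9881, 1.1599], [0.0, 0.0, 0.0, 1.0]]}
{'clock': 0.1, 'qpos': array([-1.30395970e+00,  2.76528068e-01,  1.50602795e+00, -3.18439329e-06,
        1.36071218e+00, -1.21012450e-01]), 'qd': array([-4.05725717e-04, -1.55160575e-03, -2.30246482e-03, -1.17921614e-03,
       -2.59666315e-03, -2.71113152e-05]), 'effort': array([ 1.28209613e-03, -4.17702055e+01, -2.46406657e+01, -2.15837417e-04,
        5.75415252e-03,  6.46819004e-06]), 'position': array([ 0.21732215, -0.5318246 ,  0.23051979]), 'ee_rot': array([-0.13567694, -0.69380787, -0.13685842,  0.69389638]), 'contact_force': array([-0.37353639,  0.12497399,  0.47668468]), 'moment': array([-0.00510857,  0.06001104, -0.00443641]), 'width': 0.08537809029663491}
```

View pics/top0.png

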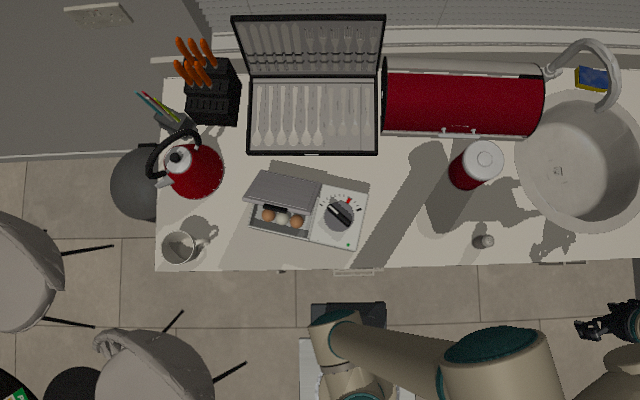

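View pics/side0.png

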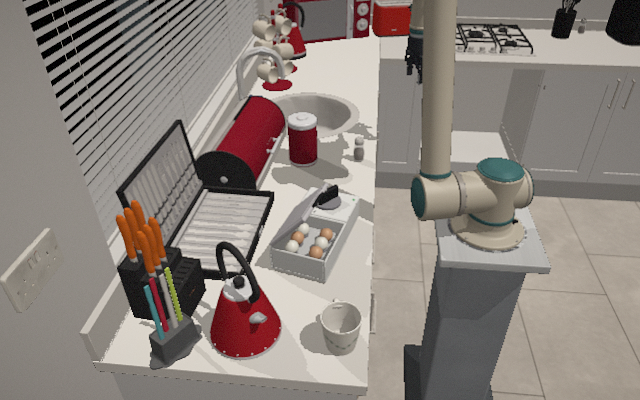

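Top view: steamer around (305,208), dial at (340,212), mug (183,246), pepper (483,241), canister (476,163). Side view: steamer around (318,230). I'll enlarge both.

```bash
cat > h.py <<'E'
import numpy as np,cv2
from rig import manip,get_image,get_calibration
def ray(n,px):
    c=get_calibration(n);K=np.array([[c['fx'],0,c['cx']],[0,c['fy'],c['cy']],[0,0,1]])
    u=cv2.undistortPoints(np.array([[px]],float),K,np.array(c['D']))[0,0];T=np.array(c['cam_to_world'])
    return T[:3,3],T[:3,:3]@np.array([*u,1])
def at(n,px,z):
    o,d=ray(n,px);return o+d*(z-o[2])/d[2]
def proj(n,P):
    c=get_calibration(n);K=np.array([[c['fx'],0,c['cx']],[0,c['fy'],c['cy']],[0,0,1]])
    T=np.linalg.inv(np.array(c['cam_to_world']))
    return cv2.projectPoints(np.atleast_2d(P).astype(float),cv2.Rodrigues(T[:3,:3])[0],T[:3,3],K,np.array(c['D']))[0][:,0]
E
python3 - <<'E'
import cv2
t=cv2.imread('pics/top0.png')[155:265,235:375];s=cv2.imread('pics/side0.png')[165:285,255:375]
cv2.imwrite('pics/tc.png',cv2.resize(t,None,fx=5.5,fy=5.5,interpolation=cv2.INTER_CUBIC)[:600])
cv2.imwrite('pics/sc.png',cv2.resize(s,None,fx=5,fy=5,interpolation=cv2.INTER_CUBIC))
E
```

```text
(no output)
```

View pics/tc.png

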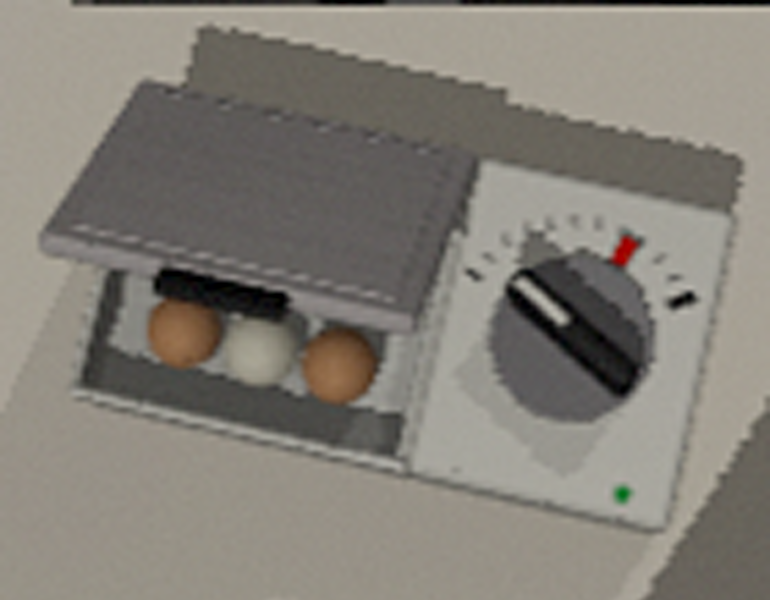

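View pics/sc.png

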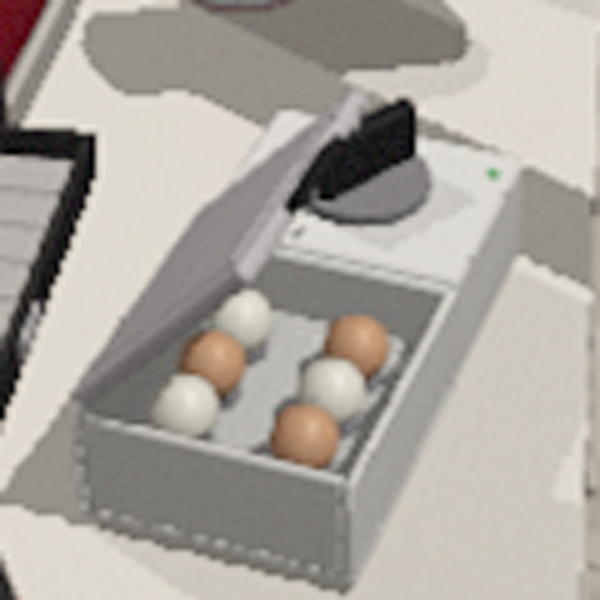

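```bash
cat > fit.py <<'E'
from h import *
from scipy.optimize import least_squares
T=lambda u,v:(235+(u+.5)/5.5-.5,155+(v+.5)/5.5-.5)
S=lambda u,v:(255+(u+.5)/5-.5,165+(v+.5)/5-.5)
def dp(r,a,z): # dial-scale angle -> steamer coords
    b=1.2-a; return [r*np.cos(b),-.085+r*np.sin(b),z]
def lp(f,y,h,q): # f forward along lid from hinge, h above hinge axis in lid frame
    return [.074-f*np.cos(q)-h*np.sin(q)*-1,.065+y,.082+f*np.sin(q)+h*np.cos(q)]
def model(p):
    x,y,w,a,t,q=p
    top=[([.08,-.151,.085],T(737,212)),([-.08,-.151,.085],T(662,528)),([-.08,.151,.082],T(75,395)),
      ([0,-.085,.095],T(572,338)),(dp(.038,a,.134),T(520,282)),(dp(-.038,a,.134),T(626,387)),
      (dp(.0475,t,.094),T(625,250)),(dp(.0595,0,.085),T(473,274)),(dp(.0595,2.2,.085),T(683,299)),
      (lp(.15,.086,.012,q),T(44,236)),(lp(.15,-.086,.012,q),T(410,320))]
    sd=[([-.08,-.151,.085],S(521,158)),([-.08,.151,.082],S(350,482)),([.08,.151,.082],S(78,400)),([-.08,.151,0],S(350,590))]
    c,s=np.cos(w),np.sin(w);R=np.array([[c,-s,0],[s,c,0],[0,0,1]])
    out=[]
    for n,L in(("top",top),("side",sd)):
        P=np.array([l[0] for l in L])@R.T+[x,y,0]
        out.append(proj(n,P)-np.array([l[1] for l in L]))
    return np.vstack(out)
if __name__=="__main__":
    r=least_squares(lambda p:model(p).ravel(),[.37,.1,-.2,.3,1.4,.6],loss='soft_l1')
    print(np.round(r.x,4));print(np.round(model(r.x),1).tolist());np.save('fit.npy',r.x)
    x,y,w,a,t,q=r.x;c,s=np.cos(w),np.sin(w);R=np.array([[c,-s,0],[s,c,0],[0,0,1]])
    W=lambda v:np.round(R@v+[x,y,0],4)
    print('dial',W([0,-.085,.119]),'lidfront',W(lp(.15,0,.012,q)),'lip',W(lp(.167,0,.012,q)),'shutfront',W([-.07,.065,.094]))
    for n,u in(("mug",(183,246)),("pepper",(483,241)),("can",(472,170))):print(n,at("top",u,.08))
E
python3 fit.py
```

```text
[ 0.4985  0.1211 -0.2502  0.2249  1.509   0.8143]
[[0.9, -0.2], [1.6, 1.0], [-2.1, -0.6], [0.2, -0.1], [-0.5, -2.5], [0.7, 0.2], [-0.3, 0.6], [-0.3, -0.4], [1.0, -0.1], [-0.9, -0.2], [1.7, 0.3], [0.8, -0.6], [0.4, 0.4], [-2.4, 2.5], [0.5, 1.7]]
dial [0.4775 0.0387 0.119 ] lidfront [0.495  0.189  0.1993] lip [0.4837 0.1919 0.2117] shutfront [0.4468 0.2014 0.094 ]
mug [0.40750099 0.46066013 0.08      ]
pepper [ 0.40226284 -0.34345225  0.08      ]
can [ 0.59593752 -0.32819976  0.08      ]
```

```bash
cat >> h.py <<'E'
from scipy.spatial.transform import Rotation as Ro
def Rt(s): q=s['ee_rot'];return Ro.from_quat([q[1],q[2],q[3],q[0]]).as_matrix()
def go(target):
    s=manip.get_state();R=Rt(s);d=R.T@(np.array(target)-s['position'])*10
    print('t',round(s['clock'],2),'pos',np.round(s['position'],4),'F',np.round(s['contact_force'],1),'w',round(s['width'],4),'shift',np.round(d,3),'jawyaw',round(np.arctan2(R[1,1],R[0,1]),3),'xaxis',np.round(R[:,0],3),'q6',s['qpos'][5])
E
python3 - <<'E'
from h import *
s=manip.get_state();print(np.round(Rt(s),3)); go([.48,.193,.29])
E
```

```text
[[-0.     0.378 -0.926]
 [ 0.002 -0.926 -0.378]
 [-1.    -0.002 -0.   ]]
t 0.1 pos [ 0.2173 -0.5318  0.2305] F [-0.4  0.1  0.5] w 0.0854 shift [-0.584 -5.717 -5.173] jawyaw -1.183 xaxis [-0.     0.002 -1.   ] q6 -0.12101244993597451
```

Emit:
{"name": "arm_command", "arguments": {"series": "-0.3 0 0 0 0 0 -1; -0.3 0 0 0 0 0 -1; 0 -0.286 -0.259 0 0 0 -1; 0 -0.286 -0.259 0 0 0 -1; 0 -0.286 -0.259 0 0 0 -1; 0 -0.286 -0.259 0 0 0 -1; 0 -0.286 -0.259 0 0 0 -1; 0 -0.286 -0.259 0 0 0 -1; 0 -0.286 -0.259 0 0 0 -1; 0 -0.286 -0.259 0 0 0 -1; 0 -0.286 -0.259 0 0 0 -1; 0 -0.286 -0.259 0 0 0 -1", "squeeze": 40}}

```text
clock: 1.1
position: [0.3489, -0.1677, 0.2911]
ee_rot: [0.136, 0.694, 0.136, -0.694]
contact_force: [1.3, 0.6, 0.2]
width: 0.0001
```

Emit:
{"name": "arm_command", "arguments": {"series": "0 -0.286 -0.259 0 0 0 -1; 0 -0.286 -0.259 0 0 0 -1; 0 -0.286 -0.259 0 0 0 -1; 0 -0.286 -0.259 0 0 0 -1; 0 -0.286 -0.259 0 0 0 -1; 0 -0.286 -0.259 0 0 0 -1; 0 -0.286 -0.259 0 0 0 -1; 0 -0.286 -0.259 0 0 0 -1; 0 -0.286 -0.259 0 0 0 -1; 0 -0.286 -0.259 0 0 0 -1; 0 0 0 0 0 0 -1"}}

```text
clock: 2.02
position: [0.4824, 0.1993, 0.2902]
ee_rot: [0.137, 0.694, 0.14, -0.693]
contact_force: [0.2, -0.3, 0.4]
width: 0.0002
```

Run:
```python
from h import *
go([.48,.193,.29])
go([.485,.192,.23]);go([.44,.203,.095])
```

```text
t 2.02 pos [0.4824 0.1993 0.2902] F [ 0.2 -0.3  0.4] w 0.0002 shift [0.002 0.049 0.047] jawyaw -1.177 xaxis [ 0.     0.004 -1.   ] q6 1.4325260238249475
t 2.02 pos [0.4824 0.1993 0.2902] F [ 0.2 -0.3  0.4] w 0.0002 shift [0.602 0.079 0.005] jawyaw -1.177 xaxis [ 0.     0.004 -1.   ] q6 1.4325260238249475
t 2.02 pos [0.4824 0.1993 0.2902] F [ 0.2 -0.3  0.4] w 0.0002 shift [ 1.952 -0.19   0.382] jawyaw -1.177 xaxis [ 0.     0.004 -1.   ] q6 1.4325260238249475
```

Emit:
{"name": "arm_command", "arguments": {"series": "-0 0.09 -0.065 0 0 0 -1; 0.25 0.09 -0.065 0 0 0 -1; 0.25 0 0 0 0 0 -1; 0.25 0 0 0 0 0 -1; 0.2 0 0 0 0 0 -1; 0.12 -0.064 0.084 0 0 0 -1; 0.12 -0.064 0.084 0 0 0 -1; 0.117 -0.047 0.062 0 0 0 -1; 0.117 -0.047 0.062 0 0 0 -1"}}

```text
clock: 2.77
position: [0.4644, 0.1886, 0.1485]
ee_rot: [0.136, 0.694, 0.135, -0.694]
contact_force: [1.5, -0.6, -0.6]
width: 0.0002
```

Emit:
{"name": "arm_command", "arguments": {"series": "0.13 -0.032 0.042 0 0 0 -1; 0.13 -0.032 0.042 0 0 0 -1; 0.07 -0.01 0.013 0 0 0 -1; 0.07 -0.01 0.014 0 0 0 -1;0.07 -0.01 0.014 0 0 0 -1;0.06 0 0 0 0 0 -1;0 0 0 0 0 0 -1"}}

```text
clock: 3.35
position: [0.4486, 0.1943, 0.0949]
ee_rot: [-0.136, -0.693, -0.136, 0.694]
contact_force: [0.2, -0.3, -0.2]
width: -0.0001
```

Run:
```python
from h import *
go([.4507,.2005,.094])
```

```text
t 3.35 pos [0.4486 0.1943 0.0949] F [ 0.2 -0.3 -0.2] w -0.0001 shift [ 0.009 -0.049 -0.043] jawyaw -1.183 xaxis [-0.002 -0.001 -1.   ] q6 1.449967054634994
```

Emit:
{"name": "arm_command", "arguments": {"series": "0.02 0 0 0 0 0 -1; 0.02 0 0 0 0 0 -1; 0 0 0 0 0 0 -1"}}

```text
clock: 3.6
position: [0.4494, 0.1948, 0.0938]
ee_rot: [0.137, 0.694, 0.136, -0.693]
contact_force: [-3.7, -1.0, 12.5]
width: -0.0001
```

Run:
```python
from h import *
go([.4507,.2005,.094])
cv2.imwrite('pics/s1.png',cv2.resize(get_image('side')[145:285,235:395,::-1],None,fx=4,fy=4,interpolation=cv2.INTER_CUBIC))
```

```text
t 3.6 pos [0.4494 0.1948 0.0938] F [-3.7 -1.  12.5] w -0.0001 shift [-0.002 -0.048 -0.033] jawyaw -1.183 xaxis [ 0.001 -0.    -1.   ] q6 1.450096343465251
```

View pics/s1.png

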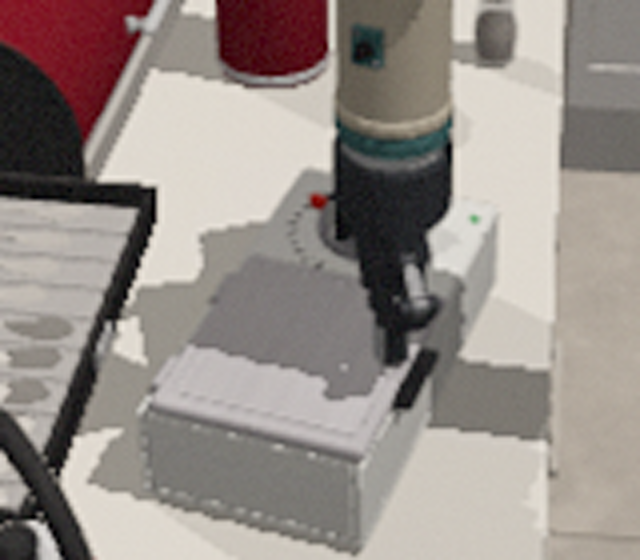

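Emit:
{"name": "arm_command", "arguments": {"series": "0 0 0 0 0 0 -1; -0.1 0 0 0 0 0 -1; -0.35 0 0 0 0 0 -1; -0.35 0 0 0 0 0 -1; -0.35 0 0 0 0 0 -1; -0.35 0 0 0 0 0 0; 0 0.31 0.066 0 0 0 0; 0 0.31 0.066 0 0 0 0; 0 0.31 0.066 0 0 0 0; 0 0.31 0.066 0 0 0 0; 0 0.31 0.066 0 0 0 0; 0 0 0 -0.0385 0 0 0"}}

```text
clock: 4.65
position: [0.4787, 0.0338, 0.2423]
ee_rot: [0.179, 0.685, 0.176, -0.684]
contact_force: [0.6, 0.7, 0.5]
width: 0.0428
```

Emit:
{"name": "arm_command", "arguments": {"series": "0 0 0 -0.0385 0 0 0; 0 0 0 -0.0385 0 0 0; 0 0 0 -0.0385 0 0 0; 0 0 0 -0.0385 0 0 0; 0 0 0 -0.0385 0 0 0; 0 0 0 -0.0385 0 0 0; 0 0 0 -0.0385 0 0 0; 0 0 0 -0.0385 0 0 0; 0 0 0 -0.0385 0 0 0; 0 0 0 -0.0385 0 0 0; 0 0 0 -0.0385 0 0 0; 0 0 0 -0.0385 0 0 0"}}

```text
clock: 5.65
position: [0.4774, 0.0389, 0.2422]
ee_rot: [0.589, 0.392, 0.588, -0.392]
contact_force: [-0.8, 0.3, 0.1]
width: 0.0427
```

Emit:
{"name": "arm_command", "arguments": {"series": "0 0 0 -0.0385 0 0 0; 0 0 0 -0.0385 0 0 0; 0 0 0 -0.0385 0 0 0; 0 0 0 -0.0385 0 0 0; 0 0 0 -0.0385 0 0 0; 0 0 0 -0.0385 0 0 0; 0 0 0 -0.0385 0 0 0; 0 0 0 -0.0385 0 0 0; 0 0 0 -0.0385 0 0 0; 0 0 0 -0.0385 0 0 0; 0 0 0 -0.0385 0 0 0; 0 0 0 -0.0385 0 0 0"}}

```text
clock: 6.65
position: [0.4774, 0.0389, 0.2422]
ee_rot: [0.701, -0.097, 0.7, 0.097]
contact_force: [0.2, 0.0, 0.2]
width: 0.0428
```

Run:
```python
from h import *
go([.4775,.0387,.18])
```

```text
t 6.65 pos [0.4774 0.0389 0.2422] F [0.2 0.  0.2] w 0.0428 shift [ 0.622 -0.002 -0.   ] jawyaw 1.847 xaxis [ 0.001 -0.    -1.   ] q6 -1.911088983807393
```

Emit:
{"name": "arm_command", "arguments": {"series": "0 0 0 -0.0357 0 0 0; 0 0 0 -0.0357 0 0 0; 0 0 0 -0.0357 0 0 0; 0 0 0 -0.0357 0 0 0; 0.31 0 0 0 0 0 0; 0.31 0 0 0 0 0 0; 0 0 0 0 0 0 0"}}

```text
clock: 7.23
position: [0.4731, 0.0391, 0.1754]
ee_rot: [0.659, -0.247, 0.665, 0.25]
contact_force: [-1.2, 0.9, -0.4]
width: 0.0429
```

Run:
```python
from h import *
go([.4775,.0387,.100])
a=cv2.resize(get_image('side')[135:225,285:385,::-1],None,fx=4,fy=4,interpolation=cv2.INTER_CUBIC)
b=cv2.resize(get_image('top')[165:255,295:395,::-1],None,fx=4,fy=4,interpolation=cv2.INTER_CUBIC)
cv2.imwrite('pics/b2.png',np.hstack([a,b]))
```

```text
t 7.23 pos [0.4731 0.0391 0.1754] F [-1.2  0.9 -0.4] w 0.0429 shift [ 0.754 -0.037  0.035] jawyaw 2.29 xaxis [-0.01   0.001 -1.   ] q6 -2.3536969388138784
```

View pics/b2.png

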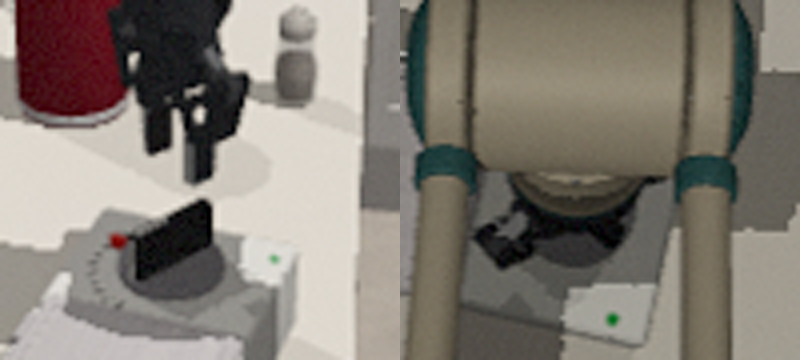

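The side view shows the fingers straddling the bar, at about (175,160) over (175,240), with the lid shut. The top view is blocked by the arm. The last reading may have been mid-settle, so I'll settle before descending.

Emit:
{"name": "arm_command", "arguments": {"series": "0 0 0 0 0 0 0; 0 0 0 0 0 0 0"}}

```text
clock: 7.5
position: [0.4787, 0.0388, 0.1818]
ee_rot: [0.663, -0.249, 0.661, 0.248]
contact_force: [0.0, 0.3, -0.3]
width: 0.0428
```

Run:
```python
from h import *
go([.4775,.0387,.101])
```

```text
t 7.5 pos [0.4787 0.0388 0.1818] F [ 0.   0.3 -0.3] w 0.0428 shift [ 0.808  0.009 -0.011] jawyaw 2.289 xaxis [ 0.004 -0.    -1.   ] q6 -2.3536008406464424
```

Emit:
{"name": "arm_command", "arguments": {"series": "0.2 0 0 0 0 0 0; 0.2 0 0 0 0 0 0; 0.15 0 0 0 0 0 0; 0.1 0 0 0 0 0 0; 0.1 0 0 0 0 0 0; 0.05 0 0 0 0 0 0; 0 0 0 0 0 0 0; 0 0 0 0 0 0 0"}}

```text
clock: 8.17
position: [0.4779, 0.0388, 0.1008]
ee_rot: [0.662, -0.249, 0.661, 0.248]
contact_force: [1.6, 0.3, 0.3]
width: 0.0429
```

Run:
```python
from h import *
go([.4775,.0387,.101])
```

```text
t 8.17 pos [0.4779 0.0388 0.1008] F [1.6 0.3 0.3] w 0.0429 shift [-0.002  0.002 -0.003] jawyaw 2.289 xaxis [ 0.002 -0.    -1.   ] q6 -2.3535662771500347
```

Emit:
{"name": "arm_command", "arguments": {"series": "0 0 0 0 0 0 -1; 0 0 0 0 0 0 -1; 0 0 0 0 0 0 -1; 0 0 0 0 0 0 -1; 0 0 0 0 0 0 -1; 0 0 0 0 0 0 -1; 0 0 0 0 0 0 -1; 0 0 0 0 0 0 -1", "squeeze": 30}}

```text
clock: 8.83
position: [0.4781, 0.0385, 0.1009]
ee_rot: [0.663, -0.249, 0.661, 0.248]
contact_force: [-0.3, -0.5, 6.1]
width: 0.0155
```

Run:
```python
from h import *
go([.4775,.0387,.101]);print(manip.get_state()['moment'])
```

```text
t 8.83 pos [0.4781 0.0385 0.1009] F [-0.3 -0.5  6.1] w 0.0155 shift [-0.001  0.005 -0.003] jawyaw 2.29 xaxis [ 0.002 -0.001 -1.   ] q6 -2.3535572196736494
[-0.23410261  0.03566072 -0.00423532]
```

Emit:
{"name": "arm_command", "arguments": {"series": "0 0 0 0.0385 0 0 -1; 0 0 0 0.0385 0 0 -1; 0 0 0 0.0385 0 0 -1; 0 0 0 0.0385 0 0 -1; 0 0 0 0.0385 0 0 -1; 0 0 0 0.0385 0 0 -1; 0 0 0 0.0385 0 0 -1; 0 0 0 0.0385 0 0 -1; 0 0 0 0.0385 0 0 -1; 0 0 0 0 0 0 -1"}}

```text
clock: 9.67
position: [0.478, 0.0388, 0.1009]
ee_rot: [0.696, 0.132, 0.694, -0.131]
contact_force: [0.4, 1.0, 7.2]
width: 0.0155
```

Emit:
{"name": "arm_command", "arguments": {"series": "0 0 0 0.0385 0 0 -1; 0 0 0 0.0385 0 0 -1; 0 0 0 0.0385 0 0 -1; 0 0 0 0.0385 0 0 -1; 0 0 0 0.0385 0 0 -1; 0 0 0 0.0385 0 0 -1; 0 0 0 0.0385 0 0 -1; 0 0 0 0.0385 0 0 -1; 0 0 0 0.0385 0 0 -1; 0 0 0 0 0 0 -1; 0 0 0 0 0 0 -1; 0 0 0 0 0 0 -1"}}

```text
clock: 10.67
position: [0.4782, 0.0391, 0.1009]
ee_rot: [0.528, 0.472, 0.527, -0.471]
contact_force: [0.4, 0.7, 5.4]
width: 0.0159
```

Run:
```python
from h import *
go([.4775,.0387,.101]);print(manip.get_state()['moment'])
a=cv2.resize(get_image('side')[155:225,285:375,::-1],None,fx=8,fy=8,interpolation=cv2.INTER_CUBIC)
cv2.imwrite('pics/b3.png',a)
```

```text
t 10.67 pos [0.4782 0.0391 0.1009] F [0.4 0.7 5.4] w 0.0159 shift [-0.001 -0.008  0.003] jawyaw 0.112 xaxis [ 0.003  0.    -1.   ] q6 -0.1762835587180507
[ 0.01970707  0.05706299 -0.06429507]
```

View pics/b3.png

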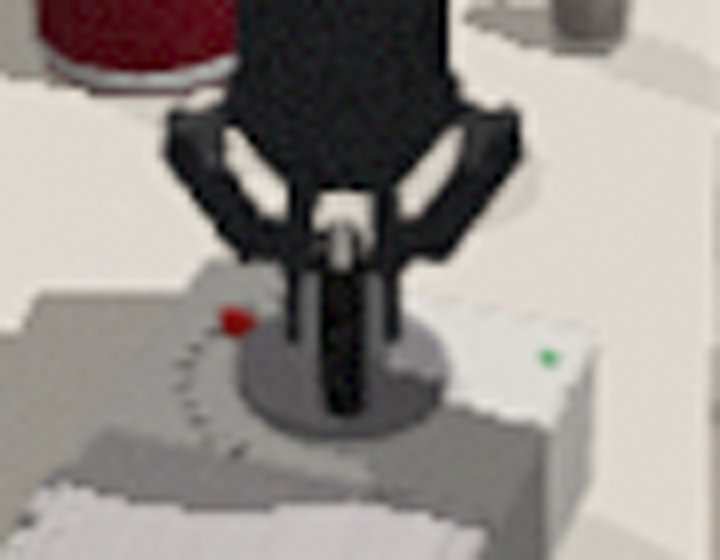

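Run:
```python
from h import *
p=np.load('fit.npy');w=p[2]
for n,f,box in(("top",'pics/top0.png',(190,205,335,355)),("side",None,(190,200,305,322))):
    im=cv2.imread(f) if f else get_image(n)[:,:,::-1].copy()
    if not f: cv2.imwrite('pics/side3.png',im)
    i=im.astype(float);m=np.clip(i[...,2]-np.maximum(i[...,1],i[...,0])-40,0,None)
    M=np.zeros_like(m);a,b,c,d=box;M[a:b,c:d]=m[a:b,c:d];Y,X=np.mgrid[:400,:640]
    u=((M*X).sum()/M.sum(),(M*Y).sum()/M.sum())
    for z in(.088,.091,.095):
        P=at(n,u,z)
        for C in((.4775,.0387),(.478,.0388)):
            v=P[:2]-C;print(n,np.round(u,2),(M>0).sum(),z,'r',np.linalg.norm(v).round(4),'ang',round(w+1.2-np.arctan2(v[1],v[0]),3))
```

```text
top [348.03 200.17] 17 0.088 r 0.0497 ang 1.494
top [348.03 200.17] 17 0.088 r 0.0494 ang 1.501
top [348.03 200.17] 17 0.091 r 0.0493 ang 1.497
top [348.03 200.17] 17 0.091 r 0.0489 ang 1.504
top [348.03 200.17] 17 0.095 r 0.0487 ang 1.502
top [348.03 200.17] 17 0.095 r 0.0483 ang 1.509
side [314.07 194.75] 13 0.088 r 0.0523 ang 1.584
side [314.07 194.75] 13 0.088 r 0.0519 ang 1.592
side [314.07 194.75] 13 0.091 r 0.0494 ang 1.523
side [314.07 194.75] 13 0.091 r 0.0491 ang 1.53
side [314.07 194.75] 13 0.095 r 0.046 ang 1.429
side [314.07 194.75] 13 0.095 r 0.0456 ang 1.436
```

Emit:
{"name": "arm_command", "arguments": {"series": "0 0 0 -0.0358 0 0 -1; 0 0 0 -0.0358 0 0 -1; 0 0 0 -0.0358 0 0 -1; 0 0 0 -0.0358 0 0 -1; 0 0 0 -0.0358 0 0 -1; 0 0 0 -0.0358 0 0 -1; 0 0 0 -0.0358 0 0 -1; 0 0 0 -0.0358 0 0 -1; 0 0 0 0 0 0 -1; 0 0 0 0 0 0 -1; 0 0 0 0 0 0 -1"}}

```text
clock: 11.68
position: [0.478, 0.0389, 0.1009]
ee_rot: [0.681, 0.195, 0.679, -0.195]
contact_force: [0.2, -1.0, 6.9]
width: 0.0156
```

Emit:
{"name": "arm_command", "arguments": {"series": "0 0 0 0 0 0 -0.2; 0 0 0 0 0 0 -0.2; 0 0 0 0 0 0 -0.2; 0 0 0 0 0 0 -0.2; -0.15 0 0 0 0 0 -0.2; -0.3 0 0 0 0 0 -0.2; -0.4 0 0 0 0 0 -0.2; -0.4 0 0 0 0 0 -0.2; -0.3 0 0 0 0 0 -0.2; 0 0 0 0 0 0 -0.2"}}

```text
clock: 12.52
position: [0.4807, 0.0387, 0.2614]
ee_rot: [0.684, 0.196, 0.675, -0.194]
contact_force: [0.5, -0.4, -0.1]
width: 0.0344
```

Run:
```python
from h import *
go([.3,-.25,.26])
```

```text
t 12.52 pos [0.4807 0.0387 0.2614] F [ 0.5 -0.4 -0.1] w 0.0344 shift [-7.000e-03 -3.406e+00 -2.000e-03] jawyaw 1.012 xaxis [ 0.013 -0.001 -1.   ] q6 -1.0762017746002677
```

Emit:
{"name": "arm_command", "arguments": {"series": "0 -0.37 0 0 0 0 0; 0 -0.37 0 0 0 0 0; 0 -0.37 0 0 0 0 0; 0 -0.37 0 0 0 0 0; 0 -0.37 0 0 0 0 0; 0 -0.37 0 0 0 0 0; 0 -0.37 0 0 0 0 0; 0 -0.37 0 0 0 0 0; 0 -0.37 0 0 0 0 0; 0 0 0 0 0 0 0; 0 0 0 0 0 0 0"}}

```text
clock: 13.43
position: [0.2993, -0.2447, 0.2542]
ee_rot: [0.679, 0.197, 0.68, -0.196]
contact_force: [0.8, 0.2, 0.3]
width: 0.0425
```

Run:
```python
from h import *
t=get_image('top')[:,:,::-1].copy();s=get_image('side')[:,:,::-1].copy()
cv2.imwrite('pics/top4.png',t);cv2.imwrite('pics/side4.png',s)
a=cv2.resize(t[185:245,305:370],None,fx=8,fy=8,interpolation=cv2.INTER_CUBIC)
b=cv2.resize(s[170:262,265:345],None,fx=4,fy=5.2174,interpolation=cv2.INTER_CUBIC)[:480]
print(a.shape,b.shape);cv2.imwrite('pics/f4.png',cv2.resize(np.hstack([a[:480],b[:480]]),(800,456) if 0 else None,fx=.94,fy=.94))
```

```text
(480, 520, 3) (480, 320, 3)
```

View pics/f4.png

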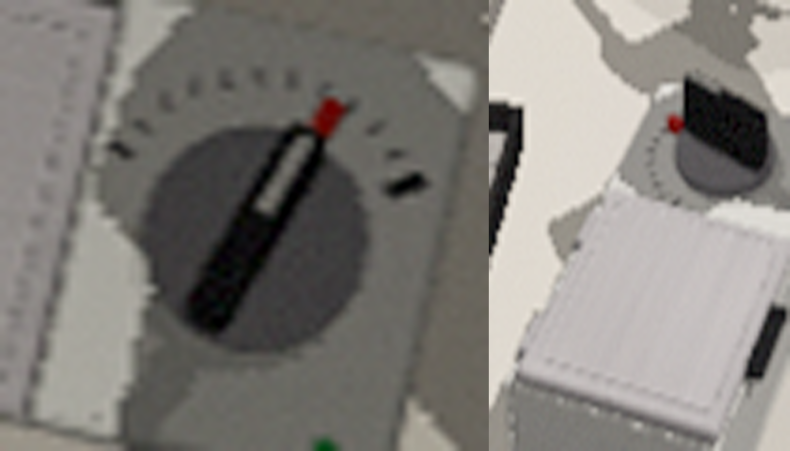

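Run:
```python
from h import *
im=cv2.imread('pics/top4.png');g=im.astype(int).sum(2)
C=np.array([.478,.0388])
for yaw in(-.50,-.56,-.62):
    e=np.array([np.cos(yaw),np.sin(yaw)])
    P=[[*(C+r*e),z] for r,z in((-.038,.134),(.038,.134),(.0475,.093),(0,.095))]
    print(yaw,[np.round(((q-[305,185]+.5)*8-.5)*.94).tolist() for q in proj('top',P)])
# dark bar centroid axis
Y,X=np.mgrid[:400,:640]
M=np.zeros((400,640),bool);M[199:232,325:350]=True
hsv=im.max(2)
dark=M&(hsv<45)
pts=np.c_[X[dark],Y[dark]].astype(float);print(dark.sum(),pts.mean(0))
q=np.array([at('top',p,.134)[:2] for p in pts]);u,s,v=np.linalg.svd(q-q.mean(0))
print('dark axis',v[0],np.arctan(v[0][1]/v[0][0]),q.mean(0),s)
i=im.astype(float);m=np.clip(i[...,2]-np.maximum(i[...,1],i[...,0])-40,0,None)*M
m[:,:]=0;m0=np.clip(i[...,2]-np.maximum(i[...,1],i[...,0])-40,0,None);m[190:206,338:358]=m0[190:206,338:358]
t=at('top',((m*X).sum()/m.sum(),(m*Y).sum()/m.sum()),.092)[:2]-C;print('tab',np.arctan2(t[1],t[0]),np.linalg.norm(t))
```

```text
-0.5 [[206.0, 321.0], [309.0, 122.0], [319.0, 116.0], [257.0, 235.0]]
-0.56 [[200.0, 318.0], [314.0, 125.0], [326.0, 120.0], [257.0, 235.0]]
-0.62 [[194.0, 314.0], [320.0, 129.0], [332.0, 125.0], [257.0, 235.0]]
172 [337.51162791 216.69186047]
dark axis [-0.84789109  0.53017045] -0.5588015805807219 [0.47122473 0.04218552] [0.27116141 0.07184311]
tab -0.5564668640855394 0.049291034241744275
```

```bash
cat > bar.py <<'E'
from h import *
from scipy.optimize import minimize
def ren(n,cx,cy,yaw,r0,r1,hw,z0,z1,k=8):
    e=np.array([np.cos(yaw),np.sin(yaw)]);f=np.array([-e[1],e[0]])
    P=[[cx+r*e[0]+h*f[0],cy+r*e[1]+h*f[1],z] for r in(r0,r1) for h in(-hw,hw) for z in(z0,z1)]
    q=(proj(n,P)+.5)*k; H=cv2.convexHull(np.round(q*16).astype(np.int32))
    m=np.zeros((400*k,640*k),np.uint8);cv2.fillConvexPoly(m,H,1,shift=4)
    return cv2.resize(m.astype(np.float32),(640,400),interpolation=cv2.INTER_AREA)
def best(n,obs,valid,cs,yaws,a):
    R=[]
    for c in cs:
        for y in yaws:
            R.append((((ren(n,*c,y,*a)-obs)**2*valid).sum(),y,*c))
    R.sort();return R[:4]
for n,box,rb in(("top",(192,236,322,354),(190,206,338,358)),):
    im=cv2.imread(f'pics/{n}4.png').astype(float);i=im
    mx=i.max(2)
    sl=np.zeros((400,640));sl[box[0]:box[1],box[2]:box[3]]=1
    red=np.clip((i[...,2]-np.maximum(i[...,1],i[...,0]))/110,0,1)
    w=np.zeros((400,640));w[rb[0]:rb[1],rb[2]:rb[3]]=1
    cs=[(.478+dx,.0388+dy) for dx in(-.003,-.0015,0,.0015,.003) for dy in(-.003,-.0015,0,.0015,.003)]
    ob=np.clip((75-mx)/50,0,1)
    # stripe and red excluded; restrict to pixels inside disc
    Y,X=np.mgrid[:400,:640];d=ren(n,.478,.0388,0,-.05,.05,.05,.095,.095)
    v=sl*(red<.15)*d
    v*=~((mx>120))
    for r in best(n,ob,v,cs,np.arange(-.7,-.4,.02),(-.038,.038,.008,.095,.134)):print('bar',np.round(r,4))
    for r in best(n,red/red[w>0].max(),w,cs,np.arange(-.7,-.4,.02),(.0405,.0545,.0045,.085,.095)):print('tab',np.round(r,4))
    print(np.round(mx[196:232:2,324:352:2]).astype(int))
E
python3 bar.py
python3 - <<'E'
import cv2
t=cv2.imread('pics/top4.png');cv2.imwrite('pics/z4.png',cv2.resize(t[190:234,318:358],None,fx=13,fy=13,interpolation=cv2.INTER_CUBIC))
E
```

```text
bar [ 6.96731e+01 -5.60000e-01  4.76500e-01  4.03000e-02]
bar [ 6.98853e+01 -5.40000e-01  4.76500e-01  4.03000e-02]
bar [ 7.06911e+01 -5.80000e-01  4.76500e-01  4.03000e-02]
bar [ 7.16322e+01 -5.20000e-01  4.76500e-01  4.03000e-02]
tab [ 3.6241 -0.54    0.4795  0.0373]
tab [ 3.6526 -0.6     0.481   0.0403]
tab [ 3.8292 -0.56    0.4795  0.0388]
tab [ 3.8688 -0.64    0.481   0.0418]
[[104 102 106  79 105  82  95 106  94 102  88 106  78 103]
 [103  84 108 105 105 100 106 104 104 106 108 105  94 103]
 [105 105 107 103 107 104 109 104 104 106 105  98  99  82]
 [ 79 103 107 103 106  74  55  57  55  53  12  31  94 102]
 [106 104 109  69  58  59  62  60  63  21  98  64  88 109]
 [107 107  67  60  61  63  64  61  42  69  93   0  47  99]
 [107  71  58  56  63  62  56  54   6 101  41  14  61  59]
 [ 95  62  61  59  62  63  61  22  87  80   3  48  59  60]
 [ 85  60  60  58  62  60  46  25 113  19  40  60  58  61]
 [ 65  60  62  61  64  65  10  16  14   3  58  64  61  61]
 [ 60  63  57  60  63  43  11   7  13  48  61  64  63  62]
 [ 67  62  63  63  57   6  12  18  12  66  58  66  62  65]
 [118  61  62  64  21  14  13   7  49  60  65  60  64  60]
 [121  58  63  58   8  21  19  32  61  60  63  65  59  62]
 [123  61  63  24  15  10   6  63  63  62  60  60  60  62]
 [ 89  86  58  20   7  21  42  66  64  58  61  64  60  80]
 [ 97  83  88  50  14  10  63  65  59  59  64  66  79 109]
 [108  98  86  90  80  59  63  64  66  60  60  85 103 104]]
```

View pics/z4.png

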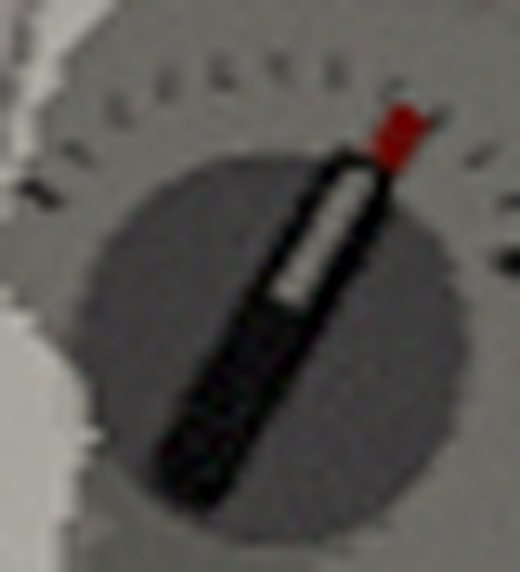

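```bash
sed -i 's/(75-mx)\/50/(55-mx)\/42/; s/-.7,-.4,.02/-.68,-.42,.01/g' bar.py; sed -i '/print(np.round(mx/d' bar.py; time python3 bar.py
```

```text
bar [ 5.00965e+01 -5.50000e-01  4.78000e-01  3.88000e-02]
bar [ 5.06334e+01 -5.50000e-01  4.76500e-01  4.03000e-02]
bar [ 5.06917e+01 -5.40000e-01  4.76500e-01  4.03000e-02]
bar [ 5.11031e+01 -5.30000e-01  4.76500e-01  4.03000e-02]
tab [ 3.6241 -0.54    0.4795  0.0373]
tab [ 3.6526 -0.6     0.481   0.0403]
tab [ 3.6609 -0.61    0.481   0.0403]
tab [ 3.8213 -0.59    0.481   0.0388]
real	0m15.451s
user	0m13.196s
sys	0m7.953s
```

Run:
```python
from rig import ticket
print(ticket.sign_off())
```

```text
the job is handed in; nothing more can be done
None
```

I shut the lid, wound the timer dial past the top mark, turned it back to the red tab, let go and moved the arm clear. I handed the job in at about 13.5 s; no verdict is reported.

- **Lid:** I pushed it down along its arc until it met the stop, with 12.5 N at a tip height of z = 0.094 m. The last pictures show it shut.
- **Winding:** I gripped the dial bar and turned it clockwise to about 2.41 rad, worked out from the wrist angle. I held it there for about 0.25 s.
- **Pointer and tab:** I turned the dial back to about 1.51 rad. In the last top picture the bar points at about -0.55 rad (world) and the tab at about -0.54 to -0.56 rad. That is roughly 0.02 rad apart, against the allowed 0.11 rad.
- **Disagreement:** Angles I read by eye from the same picture differed by about 0.04 rad or more, before correcting for the bar's height. I relied on the model fit, which places the dial centre where I gripped it.
- **Red tab, mug, pepper shaker and canister:** The tab's direction from the dial axis measured within about 0.02 rad in the first and last top pictures. My path kept clear of the mug, pepper shaker and canister, but I did not re-measure where they stand.

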